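# Mark the second hinge on a cabinet door with a three-point hinge punch

## Task

Push the white cabinet door across the bench until its far edge lies flat against the batten that is screwed down as a stop. Then take the red-handled hinge marking punch, lay its lip up against the door's near edge with its centre line on the pencil line of the plywood strip, and press it down squarely and firmly (about 16 N in all, never more than 20 N) for a second so that all three points prick the strip together, without sliding. Lift it straight off and stand it back on its wooden rest, leaving the door against the batten and the other things where they are.

Things in the scene. Friction and masses are not known exactly. Their poses are not given: they have to be found in the camera images.
- stop_batten: dark wooden batten screwed to the bench, 36 x 230 x 16 mm, fixed. Origin: centre of its underside; x across it (the door comes to its -x side, which faces the robot), y along it, z up.
- stop_face (a point): middle of the batten's front (-x) face, 8 mm above the bench; axes as the batten's.
- door: small white cabinet door with a plywood strip, loose on the bench, back side up, 105 (x) x 180 (y) x 18 mm, 0.4 kg or so. Origin: centre of its underside; x points from its near edge to its far edge (the far edge, x = +52.5 mm, goes against the batten), y along these edges, z up. A 35 mm hinge cup is already bored at x = -30, y = -45 mm. See hinge_mark for the strip on it.
- door_back (a point): middle of the door's far edge, 8 mm above its underside; axes as the door's. It lies in the plane of the stop face when the door is home.
- hinge_mark (a point): point 22.5 mm from the door's near edge on the pencil line (which runs along door x at y = +45 mm), on the white face UNDER the strip: door x = -30, y = +45, z = 18 mm; axes as the door's. The cup point must prick the strip above it. The plywood strip, 44 mm wide, is glued flush along the near edge; it stands 2 to 5 mm above the white face, differently each time: feel where its top is.
- punch: hinge marking punch, 0.43 kg: steel base plate 55.5 (x from -33.5 to +22 mm) x 84 (y) x 6 mm, upright red grip on it, top at z = 62 mm; three points and a lip below. Origin: on the grip's axis, at the plate's underside; z up; in use its x axis points the same way as the door's. Red line on the plate: y = 0. Points on the strip: plate 5 mm above it, lip 7 mm down beside its edge.
- punch_grip (a point): middle of the red grip, punch z = 42 mm; axes as the punch's. The grip is 30 (x) x 20 (y) mm, to be held across its 20 mm; plain from the black collar (34 x 24 mm, up to punch z = 12 mm) to the top, z = 62 mm.
- lip_face (a point): middle of the lip's inner face, punch x = -28.5, y = 0, z = -8.5 mm. The lip hangs from the plate's -x end, 5 mm thick, 36 mm wide, down to z = -12 mm; this face, looking to punch +x, goes against the door's near edge.
- cup_tip (a point): tip of the middle point, for the hinge cup: punch x = -6, y = 0, z = -5 mm, 22.5 mm from the lip's inner face. Each of the three points must press with more than 4 N to prick; points and strip are hard and hardly give, so the press must be felt and kept up for a second.
- point_cup: the middle point; origin at its root, punch x = -6, y = 0, z = 0 mm, 5 mm above its tip.
- point_left: a screw point; origin at its root, punch x = +3.5, y = +22.5, z = 0 mm, 5 mm above its tip.
- point_right: the other screw point; origin at its root, punch x = +3.5, y = -22.5, z = 0 mm, 5 mm above its tip.
- punch_rest: wooden rest of the punch, fixed, 85 x 104 mm: two rails 18 mm wide along x, 64 mm apart inside, whose tops are 26 mm above the bench; the base plate lies across the rails with lip and points hanging between them. Origin: centre of its underside; the punch stands with its origin 26 mm above it, with its axes along the rest's.
- screw_tray: bystander: small white carton tray with screws, 97 x 135 x 48 mm, loose. Origin: centre of its underside.
- tape: bystander: yellow tape measure, 82 x 33 x 69 mm, standing loose. Origin: centre of its underside.
Not all that is in view belongs to the job. Leave any yellow look-alike of the punch alone.

How it is judged:
By the outcome, as a careful person would: the job done as asked, in the order asked, and still so for the second after the job is handed in, with the robot touching nothing.
It also fails if it takes over 59 s, if anything falls off the work surface, if the arm or the gripper's body presses on something with over 40 N, if the wrist force passes 120 N, or if a joint passes its speed limit or range.

## Robot

A 7-joint arm with a two-finger parallel gripper is mounted at the origin on a cart in front of the work surface, level with it; the furniture and walls round the work are solid. World frame = base frame: x ahead of the robot, y to its left, z up, the work surface at z = 0. Lengths are in m, angles in rad, forces in N, time in s.
With the tool pointing down it reaches from about 0.4 to 0.85 m from the base axis. Payload 4.5 kg.
Tool frame: the origin (TCP) lies on the centre line of the jaws, within the pads' length; the fingertips stand 14 mm ahead of it and the grasp point (between the pads) lies 5 mm behind it (r.tip_extent is the distance from the TCP to the fingertips, in m); z points along the fingers, y is the line along which they close (so a half turn about z gives the same grasp; the last joint's range is limited). The gripper opens to 88 mm and grips with 3 to 60 N. Pads are 18 mm wide; open, the fingers measure 123 mm over their backs; the gripper's body (75 mm by 187 mm) begins 45 mm behind the grasp point.
Start: joints at [1.332, 0.689, -0.195, 1.565, 0.157, 0.902, -0.215], TCP at [0.168, -0.602, 0.253] pointing down, gripper open.
Joint ranges: [-3.01, 3.01], [-0.46, 2.08], [-1.47, 1.51], [0.13, 2.56], [-1, 4.14], [0.04, 2.09], [-2.66, 2.66]. Speed limits (rad/s): [2.57, 2.57, 3.14, 3.14, 3.14, 3.14, 3.14].

## Interface

Orientations are given as a rotation vector (axis times angle).
In Python, from workcell import r gives the robot as it stands. The module is installed in compiled form; this text tells all that it offers.
- The arm moves only by the tool drive_tool, never from a script. Its argument "rows" is a list of rows, each a list of 3 entries, a list of its own where there are three numbers: the turn, a rotation vector about the tool's x, y, z in units of pi rad (1.0 is pi rad), then the shift along the tool's x, y, z in units of 0.4 m (1.0 is 0.4 m), then the finger opening in mm, from 0 to 88.1. In form: [[[rx, ry, rz], [x, y, z], claw], ...]. A call has 1 to 20 rows; each row is the pose to reach, as a shift and turn from the pose commanded when the call began, along the tool's axes at that moment, turning the shorter way round; what a row does not reach only later rows make up. A row lasts 1/10 s, in which the tool goes at most 50 mm and 8.59 degrees, less where a joint would pass 70% of its speed; a pose out of reach is approached as far as the arm can. A call with a number of a shift or a turn outside -1 to 1 is refused whole. A call with a gripper value outside its range is refused whole. The fingers move at their own pace and stop on an object; "squeeze" is the grip in N (left out, the last holds). Time passes only in rows, so rows that repeat a pose let the fingers close. It gives the time, the measured TCP pose, the force, the opening and the grip force at its end, in the units of the state.
- r.state(): the state, without advancing time (a new reading comes with each control period).
- r.grab_frame(name): name is "scene" or "top" or "wrist"; returns the picture (420x560x3 uint8, red, green, blue); there is no depth.
- r.camera_params(name): a dict with "mtx" (3x3 intrinsics, pixels), "origin" and "rotation" of the camera in the world. Camera axes: x right, y up, looking along -z (the intrinsics and any distortion apply to the point x, -y, -z); pixel columns grow to the right and rows downward; lengths in m; the calibration is good to about 2 mm. The wrist camera is an equidistant fisheye: a pixel r from the principal point sees the ray r / f radians off the axis. A picture is of the moment at which its call begins: read the wrist's pose just before it. camera_params takes no time and is no camera call; for the wrist camera it gives the pose at the moment of the call.
- r.finish_job(): hands the job in; it is judged then, once.
The state is a dict: "time_s": time; "joint_positions": joint angles; "qvel": joint speeds; "joint_torque": joint torques, N m; "tcp_pos": TCP position; "orientation": TCP orientation; "contact_force": force on the tool from outside, world axes, zero at the start; "wrist_torque": the same for the moment, N m; "gripper_width": finger opening in m; "gripper_force": force on a finger pad.
Only numpy, scipy, OpenCV 4.12 (cv2) and the standard library are available. Lean on these libraries where they do the work, as an engineer would, in place of code of your own. Each camera call takes 0.05 s, during which the arm holds its last target. There are 200 camera calls.

## Working session

There is one attempt and no reset: what is moved stays moved. The work goes in short steps, Python scripts to look and compute and a tool call to move; the robot and the scene stay as the last step left them, time stands still between calls to the robot, and variables do not carry over. Pictures are saved under pics/ and viewed, at most 10 in all, crops included, and the job is handed in when it is done.

Besides the shell and the picture viewer there is one more tool, called after "Request:" as a command line: name --argument value ..., lists and objects as JSON in quotes. drive_tool: Moves the arm, as the interface text tells. Shifts and turns lie within -1 to 1; 1 stands for 0.4 m of shift or pi rad of turn. Its arguments: {"type":"object","properties":{"rows":{"type":"array","items":{"type":"array"}},"squeeze":{"type":"number"}},"required":["rows"]}

```bash
mkdir -p pics; cat > h.py <<'E'
import numpy as np, cv2
from scipy.spatial.transform import Rotation as R
from workcell import r
def ray(p,u,v,fish=False):
    K=p["mtx"];x=(u-K[0][2])/K[0][0];y=(v-K[1][2])/K[1][1]
    if fish:
        t=np.hypot(x,y);s=np.sin(t)/t if t>1e-9 else 1
        d=np.array([x*s,-y*s,-np.cos(t)])
    else: d=np.array([x,-y,-1.])
    return np.array(p["rotation"])@d
def at(p,u,v,z,fish=False):
    d=ray(p,u,v,fish);o=np.array(p["origin"]);return o+d*(z-o[2])/d[2]
def save(n,im): cv2.imwrite("pics/"+n,im[:,:,::-1])
E
python3 - <<'E'
from h import *
s=r.state();print(s)
for n in("scene","top"):
    im=r.grab_frame(n);np.save(n+".npy",im);save(n+"1.png",im);print(n,r.camera_params(n))
E
```

```text
{'time_s': 0.0, 'joint_positions': array([ 1.33181011,  0.69000638, -0.19449791,  1.56633528,  0.15731935,
        0.9024698 , -0.21509171]), 'qvel': array([-0.00108458,  0.00131742,  0.00021623,  0.00119656,  0.00274595,
       -0.00010595, -0.00243558]), 'joint_torque': array([-6.21735799e-04, -5.27550352e+01, -1.26641840e+00, -1.53423715e+01,
       -5.24045492e-02,  6.53204726e-03,  1.62837528e-04]), 'tcp_pos': array([ 0.16816706, -0.60133157,  0.25189795]), 'orientation': array([-3.11063067e+00, -4.27063752e-01,  6.23422151e-04]), 'contact_force': array([0.12504665, 0.80769293, 0.16643796]), 'wrist_torque': array([-0.0223496 ,  0.01082435, -0.00419804]), 'gripper_force': 0.0, 'gripper_width': 0.08819777206307826}
scene {'mtx': array([[464.85249062,   0.        , 275.30273803],
       [  0.        , 464.85249062, 212.05820103],
       [  0.        ,   0.        ,   1.        ]]), 'origin': array([0.01616409, 0.8502995 , 0.79965223]), 'rotation': array([ 0.42779036, -0.8723846 , -2.13699648])}
top {'mtx': array([[492.81225167,   0.        , 273.45239274],
       [  0.        , 492.81225167, 225.98627188],
       [  0.        ,   0.        ,   1.        ]]), 'origin': array([0.45670584, 0.39237901, 1.21494672]), 'rotation': array([ 0.06817942, -0.06595396, -1.57472554])}
```

View pics/top1.png

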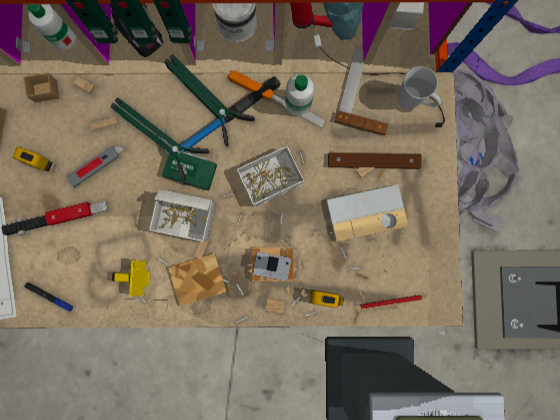

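View pics/scene1.png

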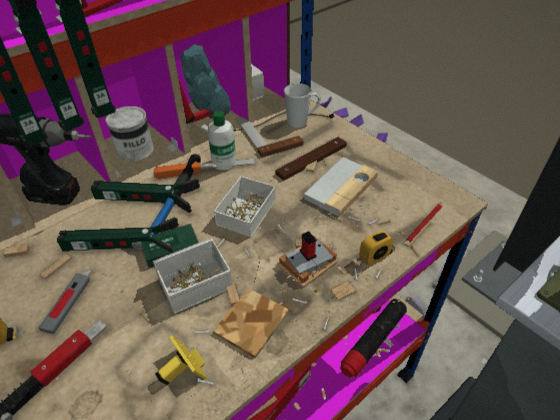

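The candidates are the yellow punch look-alike at top px (131,278) and the red-gripped one on a wooden rest at top px (272,264) / scene px (308,245). The second fits, because it has a red grip and stands on the rest. The door is at (367,212), the batten at (375,160) and the tape at (326,298). I'll confirm with one enlarged crop.

```bash
sed -i 's/np.array(p\["rotation"\])@d/R.from_rotvec(p["rotation"]).as_matrix()@d/' h.py
python3 - <<'E'
from h import *
im=np.load("top.npy")[140:320,235:435]
a=cv2.resize(im,None,fx=4,fy=4,interpolation=cv2.INTER_CUBIC)[:, :800]
im2=a[:600]; save("c1.png",cv2.resize(a,(660,594)) if 0 else cv2.resize(np.load("top.npy")[145:295,235:435],None,fx=4,fy=4,interpolation=cv2.INTER_CUBIC))
E
```

```text
(no output)
```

View pics/c1.png

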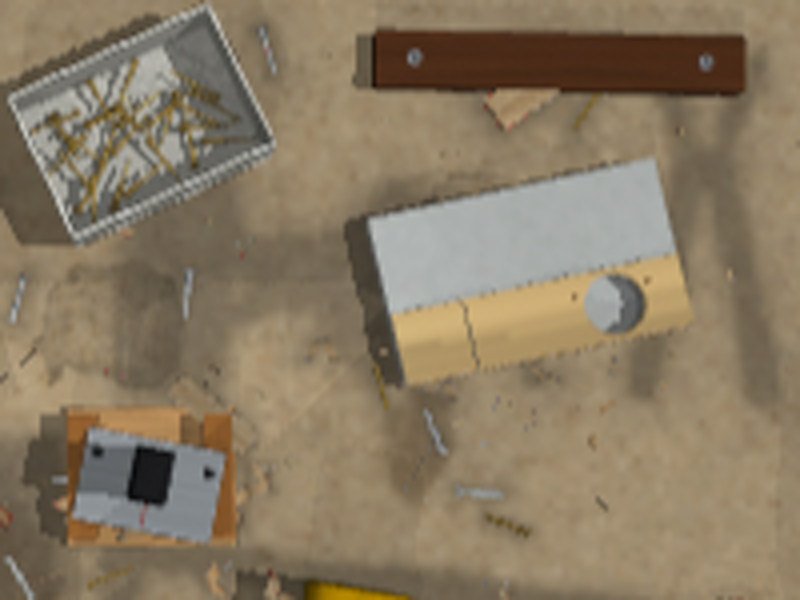

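```bash
python3 - <<'E'
from h import *
p=r.camera_params("top")
def g(cx,cy,z): return at(p,235+(cx+.5)/4-.5,145+(cy+.5)/4-.5,z)
for n,z,L in [("door",.018,[(368,217),(655,158)]),("doornear",.0215,[(692,320),(405,385),(462,300),(478,368)]),("cup",.0215,[(614,304)]),
 ("batten",.016,[(376,30),(745,37),(745,92),(373,86)]),("griptop",.088,[(152,475)]),("plate",.032,[(88,429),(224,453),(207,543),(72,520)]),
 ("rest",.026,[(67,408),(235,412),(236,546),(66,546)]),("chip",0,[(525,105)])]:
    P=np.array([g(*c,z) for c in L]);print(n,P.round(4).tolist())
    if len(P)>1: print("  ang",[round(float(np.degrees(np.arctan2(*(P[(i+1)%len(P)]-P[i])[1::-1]))),1) for i in range(len(P))],[round(float(np.linalg.norm(P[(i+1)%len(P)]-P[i])),4) for i in range(len(P))])
s=r.state();print(R.from_rotvec(s["orientation"]).as_matrix().round(3))
w=r.camera_params("wrist");print(w); 
M=R.from_rotvec(s["orientation"]).as_matrix();print(M.T@(w["origin"]-s["tcp_pos"]),(M.T@R.from_rotvec(w["rotation"]).as_matrix()).round(3))
E
```

```text
door [[0.6251, 0.2633, 0.018], [0.6607, 0.0867, 0.018]]
  ang [-78.6, 101.4] [0.1801, 0.1801]
doornear [[0.5605, 0.0678, 0.0215], [0.5218, 0.2427, 0.0215], [0.5734, 0.2072, 0.0215], [0.5319, 0.1983, 0.0215]]
  ang [102.5, -34.5, -167.8, -77.7] [0.1792, 0.0626, 0.0424, 0.1336]
cup [[0.5705, 0.1149, 0.0215]]
batten [[0.7419, 0.2565, 0.016], [0.7363, 0.0286, 0.016], [0.7019, 0.0296, 0.016], [0.7068, 0.2588, 0.016]]
  ang [-91.4, 178.3, 88.8, -3.8] [0.228, 0.0345, 0.2292, 0.0352]
griptop [[0.4676, 0.396, 0.088]]
plate [[0.4958, 0.4345, 0.032], [0.481, 0.353, 0.032], [0.4275, 0.3636, 0.032], [0.4415, 0.4441, 0.032]]
  ang [-100.3, 168.8, 80.1, -10.1] [0.0828, 0.0546, 0.0817, 0.0551]
rest [[0.5087, 0.4473, 0.026], [0.5058, 0.346, 0.026], [0.4255, 0.3461, 0.026], [0.426, 0.448, 0.026]]
  ang [-91.6, 179.9, 89.7, -0.5] [0.1014, 0.0803, 0.1019, 0.0828]
chip [[0.6976, 0.1623, 0.0]]
[[ 0.963  0.27  -0.001]
 [ 0.27  -0.963  0.002]
 [-0.    -0.002 -1.   ]]
{'mtx': array([[325.1922621 ,   0.        , 278.65117911],
       [  0.        , 325.1922621 , 208.41113617],
       [  0.        ,   0.        ,   1.        ]]), 'origin': array([ 0.24715059, -0.58035326,  0.3834406 ]), 'rotation': array([-0.26796736,  0.20586699, -1.28677627])}
[ 0.08166773  0.0008209  -0.13145206] [[-0.001  0.951  0.31 ]
 [ 1.     0.     0.   ]
 [ 0.     0.31  -0.951]]
```

```bash
cat >> h.py <<'E'
def down(yaw): # tool x along heading yaw (deg), z down
    return R.from_euler("z",yaw,degrees=True)*R.from_euler("x",180,degrees=True)
def plan(*T, base=None):
    s=r.state();p0=np.array(s["tcp_pos"]) if base is None else base[0];R0=R.from_rotvec(s["orientation"]) if base is None else base[1]
    for pos,yaw in T:
        t=(R0.inv()*down(yaw)).as_rotvec()/np.pi; d=R0.inv().apply(np.array(pos)-p0)/.4
        print("[",t.round(4).tolist(),",",d.round(4).tolist(),"]")
def st():
    s=r.state();M=R.from_rotvec(s["orientation"]).as_matrix()
    print("t",round(s["time_s"],2),"p",s["tcp_pos"].round(4),"yaw",np.degrees(np.arctan2(M[1,0],M[0,0])).round(2),"zax",M[:,2].round(4),"F",s["contact_force"].round(2),"T",s["wrist_torque"].round(3),"w",round(s["gripper_width"]*1e3,1),round(s["gripper_force"],1))
E
python3 - <<'E'
from h import *
plan(((.45,-.3,.25),10),((.53,.18,.25),0))
E
```

```text
[ [-0.0005, 0.0001, 0.0313] , [0.8815, -0.5357, 0.0058] ]
[ [-0.0005, 0.0001, 0.0869] , [1.3975, -1.6373, 0.0075] ]
```

Request:
drive_tool --rows '[[[0, 0, 0.031], [0.88, -0.54, 0.006], 88], [[0, 0, 0.031], [0.88, -0.54, 0.006], 88], [[0, 0, 0.031], [0.88, -0.54, 0.006], 88], [[0, 0, 0.031], [0.88, -0.54, 0.006], 88], [[0, 0, 0.031], [0.88, -0.54, 0.006], 88], [[0, 0, 0.031], [0.88, -0.54, 0.006], 88], [[0, 0, 0.031], [0.88, -0.54, 0.006], 88], [[0, 0, 0.031], [0.88, -0.54, 0.006], 88], [[0, 0, 0.031], [0.88, -0.54, 0.006], 88]]'

```text
time_s: 1.0
tcp_pos: [0.4539, -0.2927, 0.2502]
orientation: [-3.125, -0.29, -0.005]
contact_force: [0.2, 0.0, -0.3]
gripper_width: 0.0883
gripper_force: 0.0
```

```bash
python3 - <<'E'
from h import *
st();plan(((.53,.1,.25),0),((.53,.18,.25),0))
E
```

```text
t 1.0 p [ 0.4539 -0.2927  0.2502] yaw 10.62 zax [ 0.0029  0.0035 -1.    ] F [ 0.24  0.05 -0.27] T [-0.007 -0.023  0.007] w 88.3 0.0
[ [-0.001, -0.001, 0.059] , [0.368, -0.9299, 0.0045] ]
[ [-0.001, -0.001, 0.059] , [0.4049, -1.1265, 0.0052] ]
```

Request:
drive_tool --rows '[[[0, 0, 0.059], [0.37, -0.98, 0.005], 88], [[0, 0, 0.059], [0.37, -0.98, 0.005], 88], [[0, 0, 0.059], [0.37, -0.98, 0.005], 88], [[0, 0, 0.059], [0.37, -0.98, 0.005], 88], [[0, 0, 0.059], [0.37, -0.98, 0.005], 88], [[0, 0, 0.059], [0.37, -0.98, 0.005], 88], [[0, 0, 0.059], [0.37, -0.98, 0.005], 88], [[0, 0, 0.059], [0.37, -0.98, 0.005], 88], [[0, 0, 0.059], [0.37, -0.98, 0.005], 88], [[0, 0, 0.059], [0.37, -0.98, 0.005], 88]]'

```text
time_s: 2.0
tcp_pos: [0.5265, 0.1168, 0.2479]
orientation: [-3.14, 0.005, 0.0]
contact_force: [-0.7, -1.0, -0.9]
gripper_width: 0.0881
gripper_force: 0.0
```

```bash
python3 - <<'E'
from h import *
st();p=r.camera_params("wrist");im=r.grab_frame("wrist");np.save("w1.npy",im);print(p)
import pickle;pickle.dump(p,open("w1.pkl","wb"));save("w1.png",cv2.resize(im,(800,600),interpolation=cv2.INTER_CUBIC))
E
```

```text
t 2.0 p [0.5265 0.1168 0.2479] yaw -0.2 zax [-1.0e-04  1.9e-03 -1.0e+00] F [-0.7  -0.96 -0.88] T [-0.003  0.012 -0.03 ] w 88.1 0.0
{'mtx': array([[325.1922621 ,   0.        , 278.65117911],
       [  0.        , 325.1922621 , 208.41113617],
       [  0.        ,   0.        ,   1.        ]]), 'origin': array([0.60839835, 0.11567386, 0.37935112]), 'rotation': array([-0.2447206 ,  0.24980038, -1.56013479])}
```

View pics/w1.png

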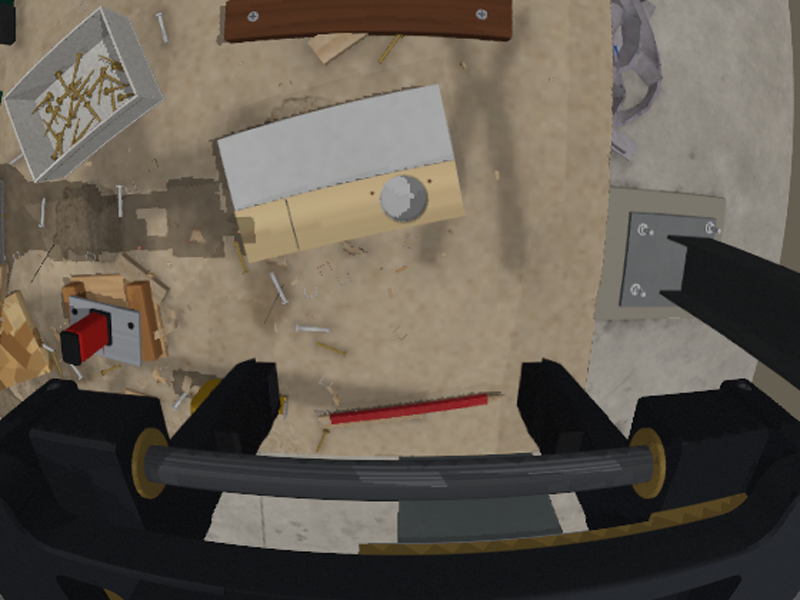

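The wrist view shows the door (218–463, 85–263), the batten's front edge at row ~40, and the punch grip leaning to (70,345). The chip at (340,45) is flat and shadowless, cut off by the batten, so it is just part of the bench texture.

```bash
python3 - <<'E'
from h import *
import pickle;p=pickle.load(open("w1.pkl","rb"))
k=1.42857
for n,z,L in [("far",.018,[(218,138),(437,85)]),("near",.0215,[(248,263),(463,217)]),("pencil",.0215,[(287,197),(298,250)]),("batF",.016,[(226,41),(300,41),(400,41),(511,40)]),("plate",.032,[(84,294),(143,313),(138,366)]),("rest",.026,[(155,281),(160,358),(66,284)]),("griptop",.088,[(72,348)])]:
    P=np.array([at(p,(a+.5)/k-.5,(b+.5)/k-.5,z,True) for a,b in L]);print(n,P.round(4).tolist(),np.degrees(np.arctan2(*(P[-1]-P[0])[1::-1])).round(1))
plan(((.515,.15,.15),12),((.515,.15,.022),12))
E
```

```text
far [[0.6261, 0.2612, 0.018], [0.6609, 0.087, 0.018]] -78.7
near [[0.5224, 0.2404, 0.0215], [0.558, 0.0664, 0.0215]] -78.4
pencil [[0.5752, 0.2039, 0.0215], [0.5324, 0.1971, 0.0215]] -171.0
batF [[0.707, 0.2543, 0.016], [0.7, 0.1926, 0.016], [0.6966, 0.115, 0.016], [0.7011, 0.0285, 0.016]] -91.5
plate [[0.5, 0.41, 0.032], [0.4819, 0.344, 0.032], [0.4287, 0.362, 0.032]] -146.1
rest [[0.5095, 0.3293, 0.026], [0.4353, 0.3386, 0.026], [0.5084, 0.4369, 0.026]] 90.6
griptop [[0.4703, 0.3899, 0.088]] 0.0
[ [0.0001, 0.0002, -0.069] , [-0.0286, -0.0912, 0.2447] ]
[ [0.0001, 0.0002, -0.069] , [-0.0284, -0.0913, 0.5647] ]
```

```bash
python3 - <<'E'
from h import *
plan(((.508,.148,.06),11.6),((.508,.148,.02),11.6))
E
```

```text
[ [0.0001, 0.0002, -0.0668] , [-0.0459, -0.0862, 0.4697] ]
[ [0.0001, 0.0002, -0.0668] , [-0.0459, -0.0862, 0.5697] ]
```

Request:
drive_tool --rows '[[[0, 0, -0.066], [-0.046, -0.086, 0.3], 88], [[0, 0, -0.066], [-0.046, -0.086, 0.3], 88], [[0, 0, -0.066], [-0.046, -0.086, 0.3], 88], [[0, 0, -0.066], [-0.046, -0.086, 0.5], 88], [[0, 0, -0.066], [-0.046, -0.086, 0.5], 88], [[0, 0, -0.066], [-0.046, -0.086, 0.54], 88], [[0, 0, -0.066], [-0.046, -0.086, 0.57], 88], [[0, 0, -0.066], [-0.046, -0.086, 0.57], 88], [[0, 0, -0.066], [-0.046, -0.086, 0.57], 88]]'

```text
time_s: 2.95
tcp_pos: [0.509, 0.1463, 0.0209]
orientation: [3.126, 0.307, 0.001]
contact_force: [0.9, -0.7, 0.5]
gripper_width: 0.0885
gripper_force: 0.0
```

```bash
python3 - <<'E'
from h import *
st()
for d in (.01,.02,.03,.045): 
  x=.508+d*np.cos(.2);y=.148+d*np.sin(.2);plan(((x,y,.02),11.6))
# final: door far mid at batten face .7035 yaw -1.3, door near at .7035-.105
plan(((.575,.150,.02),-1.3),((.585,.150,.02),-1.3),((.59,.150,.02),-1.3))
E
```

```text
t 2.95 p [0.509  0.1463 0.0209] yaw 11.23 zax [ 8.e-04 -5.e-04 -1.e+00] F [ 0.92 -0.7   0.51] T [ 0.033  0.016 -0.011] w 88.5 0.0
[ [0.0002, -0.0002, -0.002] , [0.0234, -0.0048, 0.0022] ]
[ [0.0002, -0.0002, -0.002] , [0.0484, -0.0049, 0.0022] ]
[ [0.0002, -0.0002, -0.002] , [0.0734, -0.005, 0.0023] ]
[ [0.0002, -0.0002, -0.002] , [0.1109, -0.0051, 0.0023] ]
[ [0.0002, -0.0002, 0.0696] , [0.1637, 0.023, 0.0023] ]
[ [0.0002, -0.0002, 0.0696] , [0.1882, 0.0279, 0.0024] ]
[ [0.0002, -0.0002, 0.0696] , [0.2005, 0.0303, 0.0024] ]
```

Request:
drive_tool --rows '[[[0, 0, 0], [0.012, 0, 0.002], 88], [[0, 0, 0], [0.024, 0, 0.002], 88], [[0, 0, 0], [0.034, 0, 0.002], 88], [[0, 0, 0], [0.044, 0, 0.002], 88], [[0, 0, 0], [0.052, 0, 0.002], 88], [[0, 0, 0], [0.06, 0, 0.002], 88], [[0, 0, 0.005], [0.068, 0.002, 0.002], 88], [[0, 0, 0.01], [0.076, 0.004, 0.002], 88], [[0, 0, 0.016], [0.084, 0.006, 0.002], 88], [[0, 0, 0.022], [0.092, 0.008, 0.002], 88], [[0, 0, 0.028], [0.1, 0.01, 0.002], 88], [[0, 0, 0.034], [0.108, 0.012, 0.002], 88], [[0, 0, 0.04], [0.116, 0.014, 0.002], 88], [[0, 0, 0.046], [0.124, 0.016, 0.002], 88], [[0, 0, 0.052], [0.132, 0.018, 0.002], 88], [[0, 0, 0.058], [0.14, 0.019, 0.002], 88], [[0, 0, 0.064], [0.148, 0.02, 0.002], 88], [[0, 0, 0.07], [0.156, 0.022, 0.002], 88], [[0, 0, 0.07], [0.164, 0.023, 0.002], 88], [[0, 0, 0.07], [0.164, 0.023, 0.002], 88]]'

```text
time_s: 4.95
tcp_pos: [0.5753, 0.1509, 0.0196]
orientation: [3.141, -0.036, 0.002]
contact_force: [-0.3, 0.4, -0.6]
gripper_width: 0.0882
gripper_force: 0.4
```

```bash
python3 - <<'E'
from h import *
st();p=r.camera_params("wrist");im=r.grab_frame("wrist");print(p["origin"],p["rotation"])
import pickle;pickle.dump(p,open("w2.pkl","wb"));np.save("w2.npy",im);save("w2.png",cv2.resize(im,(800,600),interpolation=cv2.INTER_CUBIC))
plan(((.585,.150,.02),-1.3),((.595,.150,.02),-1.3))
E
```

```text
t 4.95 p [0.5753 0.1509 0.0196] yaw -1.33 zax [ 1.e-03 -2.e-04 -1.e+00] F [-0.26  0.44 -0.65] T [ 0.012  0.197 -0.059] w 88.2 0.4
[0.65703215 0.14845312 0.15108609] [-0.24374377  0.2504391  -1.58008513]
[ [0.0, -0.0004, -0.0002] , [0.0243, 0.0016, -0.001] ]
[ [0.0, -0.0004, -0.0002] , [0.0493, 0.0011, -0.001] ]
```

View pics/w2.png

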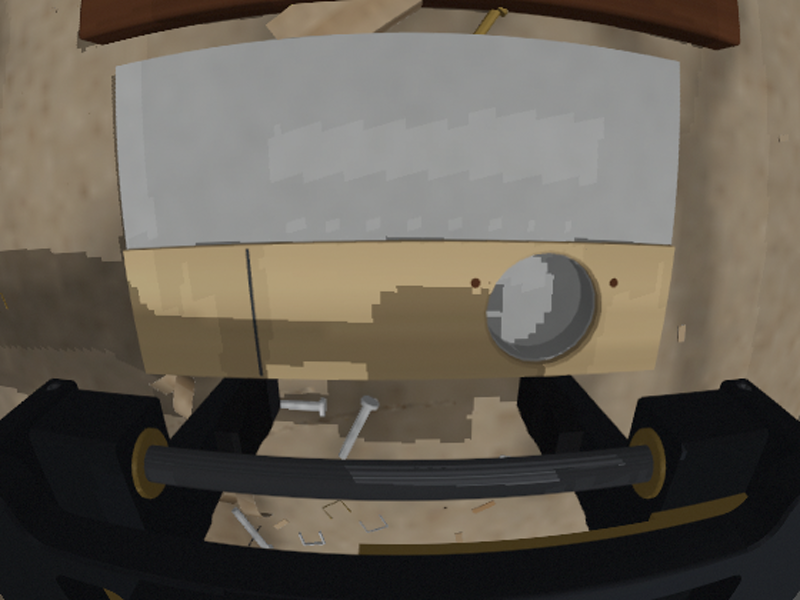

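The door is square across both fingers, with its far edge at row ~35–65 and the batten's front edge just ahead at row ~40. Next I advance slowly and feel for contact.

Request:
drive_tool --rows '[[[0, 0, 0], [0.007, 0.001, 0], 88], [[0, 0, 0], [0.014, 0.001, 0], 88], [[0, 0, 0], [0.02, 0.001, 0], 88], [[0, 0, 0], [0.025, 0.001, 0], 88], [[0, 0, 0], [0.028, 0.001, 0], 88], [[0, 0, 0], [0.028, 0.001, 0], 88]]'

```text
time_s: 5.6
tcp_pos: [0.5861, 0.1505, 0.0195]
orientation: [3.141, -0.036, 0.001]
contact_force: [-2.2, 0.0, 0.8]
gripper_width: 0.088
gripper_force: 1.1
```

```bash
python3 - <<'E'
from h import *
import pickle
st();p=pickle.load(open("w2.pkl","rb"));k=1.42857
for n,z,L in [("far",.018,[(117,65),(400,34),(679,62)]),("near",.0215,[(146,374),(400,379),(655,371)]),("pencil",.0215,[(248,250),(261,373)]),("bat",.016,[(80,41),(738,48)])]:
    P=np.array([at(p,(a+.5)/k-.5,(b+.5)/k-.5,z,True) for a,b in L]);print(n,P.round(4).tolist(),np.degrees(np.arctan2(*(P[-1]-P[0])[1::-1])).round(1))
E
```

```text
t 5.6 p [0.5861 0.1505 0.0195] yaw -1.3 zax [ 5.e-04 -1.e-04 -1.e+00] F [-2.19  0.05  0.77] T [-0.003  0.49  -0.008] w 88.0 1.1
far [[0.6938, 0.2371, 0.018], [0.6916, 0.1472, 0.018], [0.6905, 0.0586, 0.018]] -91.1
near [[0.5891, 0.2386, 0.0215], [0.5882, 0.1496, 0.0215], [0.586, 0.0602, 0.0215]] -91.0
pencil [[0.6309, 0.1935, 0.0215], [0.5906, 0.1944, 0.0215]] 178.7
bat [[0.7068, 0.2547, 0.016], [0.7013, 0.0299, 0.016]] -91.4
```

Request:
drive_tool --rows '[[[0, 0, 0], [0.003, 0, 0], 88], [[0, 0, 0], [0.006, 0, 0], 88], [[0, 0, 0], [0.009, 0, 0], 88], [[0, 0, 0], [0.009, 0, 0], 88]]'

```text
time_s: 6.0
tcp_pos: [0.588, 0.1505, 0.0194]
orientation: [3.141, -0.035, -0.004]
contact_force: [-5.7, 0.7, 2.9]
gripper_width: 0.0875
gripper_force: 2.8
```

Request:
drive_tool --rows '[[[0, 0, 0], [0.003, 0, 0], 88], [[0, 0, 0], [0.006, 0, 0], 88], [[0, 0, 0], [0.009, 0, 0], 88], [[0, 0, 0], [0.009, 0, 0], 88]]'

```text
time_s: 6.4
tcp_pos: [0.5883, 0.1505, 0.0192]
orientation: [3.14, -0.034, -0.015]
contact_force: [-10.9, 1.0, 8.7]
gripper_width: 0.0882
gripper_force: 5.7
```

```bash
python3 - <<'E'
from h import *
st()
E
```

```text
t 6.4 p [0.5883 0.1505 0.0192] yaw -1.23 zax [-0.0095 -0.0012 -1.    ] F [-10.91   1.04   8.7 ] T [0.154 2.277 0.01 ] w 88.2 5.7
```

The force rises without the tool moving, and there is no twist about z, so the door is seated flat. I back off and rise.

Request:
drive_tool --rows '[[[0, 0, 0], [-0.015, 0, 0], 88], [[0, 0, 0], [-0.04, 0, 0], 88], [[0, 0, 0], [-0.08, 0, 0], 88], [[0, 0, 0], [-0.08, 0, -0.1], 88], [[0, 0, 0], [-0.08, 0, -0.2], 88], [[0, 0, 0], [-0.08, 0, -0.3], 88], [[0, 0, 0], [-0.08, 0, -0.4], 88], [[0, 0, 0], [-0.08, 0, -0.4], 88], [[0, 0, 0], [-0.08, 0, -0.4], 88]]'

```text
time_s: 7.3
tcp_pos: [0.5629, 0.1512, 0.1808]
orientation: [-3.14, 0.036, -0.008]
contact_force: [-0.3, -0.2, -0.8]
gripper_width: 0.088
gripper_force: 0.0
```

```bash
python3 - <<'E'
from h import *
st();plan(((.46,.38,.2),-10.5),)
E
```

```text
t 7.3 p [0.5629 0.1512 0.1808] yaw -1.32 zax [ 0.0053  0.0011 -1.    ] F [-0.3  -0.19 -0.77] T [ 0.033  0.007 -0.024] w 88.0 0.0
[ [-0.0005, -0.0016, 0.051] , [-0.2702, -0.5659, -0.0487] ]
```

Request:
drive_tool --rows '[[[0, 0, 0.051], [-0.255, -0.6, -0.049], 88], [[0, 0, 0.051], [-0.255, -0.6, -0.049], 88], [[0, 0, 0.051], [-0.255, -0.6, -0.049], 88], [[0, 0, 0.051], [-0.255, -0.6, -0.049], 88], [[0, 0, 0.051], [-0.255, -0.6, -0.049], 88], [[0, 0, 0.051], [-0.255, -0.6, -0.049], 88], [[0, 0, 0.051], [-0.255, -0.6, -0.049], 88], [[0, 0, 0.051], [-0.255, -0.6, -0.049], 88], [[0, 0, 0.051], [-0.255, -0.6, -0.049], 88]]'

```text
time_s: 8.2
tcp_pos: [0.4659, 0.3903, 0.1985]
orientation: [3.125, -0.293, 0.001]
contact_force: [0.2, -0.2, -0.9]
gripper_width: 0.0881
gripper_force: 0.0
```

```bash
python3 - <<'E'
from h import *
import pickle
st();p=r.camera_params("wrist");im=r.grab_frame("wrist");pickle.dump(p,open("w3.pkl","wb"));np.save("w3.npy",im)
# project expected punch origin to find crop
save("w3.png",cv2.resize(im[60:300,110:430],(800,600),interpolation=cv2.INTER_CUBIC))
E
```

```text
t 8.2 p [0.4659 0.3903 0.1985] yaw -10.7 zax [ 3.0e-04 -2.7e-03 -1.0e+00] F [ 0.16 -0.19 -0.87] T [ 0.089 -0.002  0.001] w 88.1 0.0
```

View pics/w3.png

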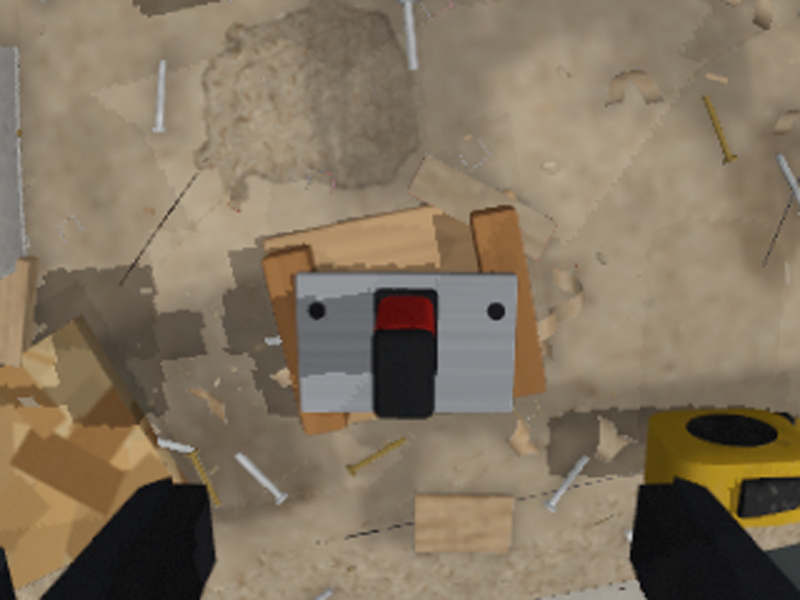

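```bash
cat >> h.py <<'E'
def meas(pk,ox,oy,k,items):
    import pickle;p=pickle.load(open(pk,"rb"))
    for n,z,L in items:
        P=np.array([at(p,ox+(a+.5)/k-.5,oy+(b+.5)/k-.5,z,True) for a,b in L])
        print(n,P.round(4).tolist(),"mean",P.mean(0).round(4),"ang",np.degrees(np.arctan2(*(P[1]-P[0])[1::-1])).round(2) if len(P)>1 else "")
E
python3 - <<'E'
from h import *
meas("w3.pkl",110,60,2.5,[("plate",.032,[(297,273),(515,273),(513,411),(301,411)]),("grip",.088,[(374,332),(436,332),(435,417),(375,417)]),("tape",.069,[(648,412),(760,520)]),
("restL",.026,[(303,434),(262,255)]),("restR",.026,[(546,390),(514,207)]),("restfar",.026,[(514,207),(262,255)]),("innerL",.026,[(310,247)]),("innerR",.026,[(471,213)])])
E
```

```text
plate [[0.4982, 0.4315, 0.032], [0.4829, 0.3513, 0.032], [0.4285, 0.3606, 0.032], [0.4441, 0.4427, 0.032]] mean [0.4634 0.3965 0.032 ] ang -100.85
grip [[0.4845, 0.4015, 0.088], [0.4809, 0.3827, 0.088], [0.4534, 0.3881, 0.088], [0.4569, 0.407, 0.088]] mean [0.4689 0.3948 0.088 ] ang -100.8
tape [[0.4334, 0.315, 0.069], [0.3792, 0.273, 0.069]] mean [0.4063 0.294  0.069 ] ang -142.32
restL [[0.4321, 0.4456, 0.026], [0.5069, 0.4445, 0.026]] mean [0.4695 0.445  0.026 ] ang -0.86
restR [[0.4325, 0.3459, 0.026], [0.5067, 0.347, 0.026]] mean [0.4696 0.3464 0.026 ] ang 0.91
restfar [[0.5067, 0.347, 0.026], [0.5069, 0.4445, 0.026]] mean [0.5068 0.3958 0.026 ] ang 89.89
innerL [[0.5061, 0.4256, 0.026]] mean [0.5061 0.4256 0.026 ] ang 
innerR [[0.5073, 0.3634, 0.026]] mean [0.5073 0.3634 0.026 ] ang
```

```bash
python3 - <<'E'
from h import *
st();plan(((.469,.395,.12),-10.85),((.469,.395,.063),-10.85))
E
```

```text
t 8.25 p [0.4659 0.3906 0.1987] yaw -10.7 zax [ 3.e-04 -2.e-03 -1.e+00] F [-0.6   0.18  0.67] T [0.01  0.018 0.003] w 87.4 0.0
[ [0.0006, -0.0002, 0.0008] , [0.0054, -0.0127, 0.1967] ]
[ [0.0006, -0.0002, 0.0008] , [0.0053, -0.013, 0.3392] ]
```

Request:
drive_tool --rows '[[[0, 0, 0.001], [0.005, -0.013, 0.1], 55], [[0, 0, 0.001], [0.005, -0.013, 0.18], 55], [[0, 0, 0.001], [0.005, -0.013, 0.25], 55], [[0, 0, 0.001], [0.005, -0.013, 0.3], 50], [[0, 0, 0.001], [0.005, -0.013, 0.339], 50], [[0, 0, 0.001], [0.005, -0.013, 0.339], 50], [[0, 0, 0.001], [0.005, -0.013, 0.339], 50]]' --squeeze 30

```text
time_s: 8.95
tcp_pos: [0.4681, 0.3976, 0.0639]
orientation: [-3.128, 0.293, -0.001]
contact_force: [0.9, 0.4, 0.2]
gripper_width: 0.05
gripper_force: 0.0
```

```bash
python3 - <<'E'
from h import *
st()
E
```

```text
t 8.95 p [0.4681 0.3976 0.0639] yaw -10.71 zax [ 7.e-04  0.e+00 -1.e+00] F [0.93 0.43 0.24] T [-0.027  0.008  0.017] w 50.0 0.0
```

Request:
drive_tool --rows '[[[0, 0, 0], [0, 0, 0], 35], [[0, 0, 0], [0, 0, 0], 26], [[0, 0, 0], [0, 0, 0], 22], [[0, 0, 0], [0, 0, 0], 18], [[0, 0, 0], [0, 0, 0], 10], [[0, 0, 0], [0, 0, 0], 10], [[0, 0, 0], [0, 0, 0], 10], [[0, 0, 0], [0, 0, 0], 10]]' --squeeze 30

```text
time_s: 9.75
tcp_pos: [0.4673, 0.397, 0.064]
orientation: [3.126, -0.292, -0.0]
contact_force: [-1.3, -3.0, 4.7]
gripper_width: 0.0194
gripper_force: 30.0
```

```bash
python3 - <<'E'
from h import *
st()
E
```

```text
t 9.75 p [0.4673 0.397  0.064 ] yaw -10.68 zax [-3.0e-04 -1.5e-03 -1.0e+00] F [-1.3  -2.97  4.69] T [-0.623  0.196  0.022] w 19.4 30.0
```

Request:
drive_tool --rows '[[[0, 0, 0], [0, 0, -0.03], 10], [[0, 0, 0], [0, 0, -0.08], 10], [[0, 0, 0], [0, 0, -0.16], 10], [[0, 0, 0], [0, 0, -0.22], 10], [[0, 0, 0], [0, 0, -0.22], 10], [[0, 0, 0], [0, 0, -0.22], 10]]'

```text
time_s: 10.35
tcp_pos: [0.4669, 0.3983, 0.1512]
orientation: [-3.128, 0.291, 0.0]
contact_force: [0.1, -0.2, -5.7]
gripper_width: 0.0201
gripper_force: 30.0
```

```bash
python3 - <<'E'
from h import *
st();plan(((.554,.194,.14),-1.3),((.554,.194,.075),-1.3))
E
```

```text
t 10.35 p [0.4669 0.3983 0.1512] yaw -10.62 zax [-3.e-04  3.e-04 -1.e+00] F [ 0.1  -0.24 -5.73] T [-0.024  0.031 -0.003] w 20.1 30.0
[ [-0.0001, 0.0001, -0.0518] , [0.3082, 0.4618, 0.0279] ]
[ [-0.0001, 0.0001, -0.0518] , [0.3083, 0.4619, 0.1904] ]
```

Request:
drive_tool --rows '[[[0, 0, -0.052], [0.308, 0.462, 0.02], 10], [[0, 0, -0.052], [0.308, 0.462, 0.02], 10], [[0, 0, -0.052], [0.308, 0.462, 0.02], 10], [[0, 0, -0.052], [0.308, 0.462, 0.02], 10], [[0, 0, -0.052], [0.308, 0.462, 0.02], 10], [[0, 0, -0.052], [0.308, 0.462, 0.1], 10], [[0, 0, -0.052], [0.308, 0.462, 0.15], 10], [[0, 0, -0.052], [0.308, 0.462, 0.19], 10], [[0, 0, -0.052], [0.308, 0.462, 0.19], 10], [[0, 0, -0.052], [0.308, 0.462, 0.19], 10], [[0, 0, -0.052], [0.308, 0.462, 0.19], 10]]'

```text
time_s: 11.45
tcp_pos: [0.5545, 0.1939, 0.0758]
orientation: [-3.141, 0.035, -0.001]
contact_force: [0.6, 0.2, -5.0]
gripper_width: 0.0194
gripper_force: 30.0
```

```bash
python3 - <<'E'
from h import *
import pickle
st();p=r.camera_params("wrist");im=r.grab_frame("wrist");pickle.dump(p,open("w4.pkl","wb"));np.save("w4.npy",im)
save("w4.png",cv2.resize(im[0:330,60:500],(800,600),interpolation=cv2.INTER_CUBIC))
E
```

```text
t 11.45 p [0.5545 0.1939 0.0758] yaw -1.28 zax [ 7.e-04  2.e-04 -1.e+00] F [ 0.6   0.2  -5.01] T [ 0.01  -0.052  0.066] w 19.4 30.0
```

View pics/w4.png

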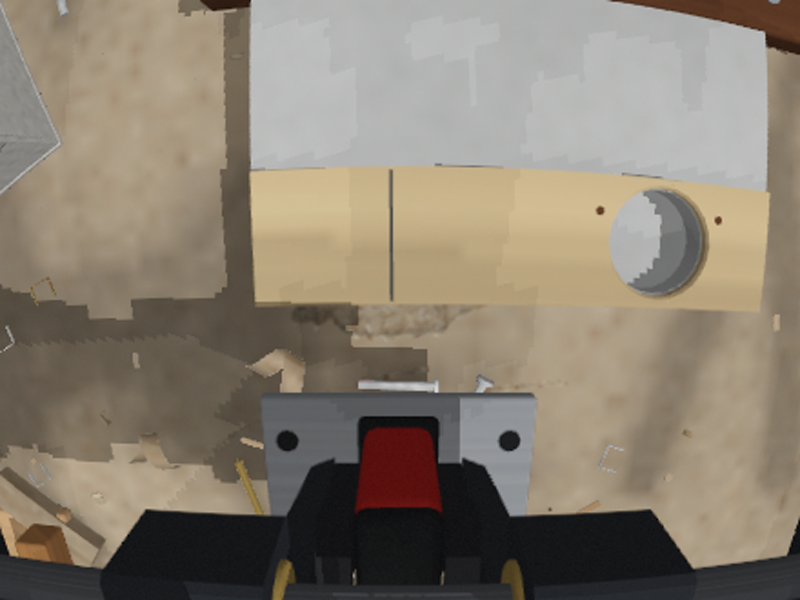

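The punch is held square, with its plate's far edge at row 394 (261–536). The pencil line runs (391,170)–(392,300), and the door's near edge is at rows 303–311.

```bash
python3 - <<'E'
from h import *
zo=.0378
for zs in (.0205,.0225):
  meas("w4.pkl",60,0,1.81818,[("pencil",zs,[(391,170),(392,300)]),("near",zs,[(256,303),(761,311)]),("nearmid",zs,[(400,303)])])
meas("w4.pkl",60,0,1.81818,[("platefar",zo+.006,[(536,394),(261,394)]),("screws",zo+.006,[(509,440),(287,440)])])
E
```

```text
pencil [[0.6438, 0.1936, 0.0205], [0.6023, 0.1943, 0.0205]] mean [0.6231 0.194  0.0205] ang 179.03
near [[0.6029, 0.2388, 0.0205], [0.599, 0.0591, 0.0205]] mean [0.6009 0.149  0.0205] ang -91.24
nearmid [[0.6013, 0.1918, 0.0205]] mean [0.6013 0.1918 0.0205] ang 
pencil [[0.6437, 0.1936, 0.0225], [0.6027, 0.1943, 0.0225]] mean [0.6232 0.1939 0.0225] ang 179.03
near [[0.6032, 0.2383, 0.0225], [0.5994, 0.0605, 0.0225]] mean [0.6013 0.1494 0.0225] ang -91.24
nearmid [[0.6017, 0.1918, 0.0225]] mean [0.6017 0.1918 0.0225] ang 
platefar [[0.5776, 0.1517, 0.0438], [0.5795, 0.2338, 0.0438]] mean [0.5786 0.1928 0.0438] ang 88.71
screws [[0.5629, 0.1593, 0.0438], [0.5644, 0.2272, 0.0438]] mean [0.5637 0.1933 0.0438] ang 88.71
```

Request:
drive_tool --rows '[[[0, 0, 0], [0.05, -0.005, 0], 10], [[0, 0, 0], [0.1, -0.005, 0], 10], [[0, 0, 0], [0.14, -0.005, 0], 10], [[0, 0, 0], [0.162, -0.005, 0], 10], [[0, 0, 0], [0.162, -0.005, 0.008], 10], [[0, 0, 0], [0.162, -0.005, 0.016], 10], [[0, 0, 0], [0.162, -0.005, 0.02], 10], [[0, 0, 0], [0.162, -0.005, 0.02], 10], [[0, 0, 0], [0.162, -0.005, 0.02], 10]]'

```text
time_s: 12.4
tcp_pos: [0.6185, 0.1944, 0.0674]
orientation: [3.141, -0.035, -0.001]
contact_force: [0.0, 0.3, -4.7]
gripper_width: 0.0196
gripper_force: 30.0
```

```bash
cat >> h.py <<'E'
def avg(n=8):
    A=[]
    for _ in range(n):
        r.grab_frame("wrist");s=r.state();A.append(np.r_[s["contact_force"],s["wrist_torque"],s["tcp_pos"],R.from_rotvec(s["orientation"]).as_matrix()[:,2][:2]])
    A=np.array(A);print("t",round(s["time_s"],2),"F",A[:,:3].mean(0).round(2),"T",A[:,3:6].mean(0).round(4),"p",A[:,6:9].mean(0).round(5),"zx",A[:,9:].mean(0).round(5),"sd",A.std(0).round(4)[:9]);return A.mean(0)
E
python3 - <<'E'
from h import *
np.save("base0.npy",avg(12));st()
E
```

```text
t 13.0 F [-0.03  0.29 -4.14] T [ 0.0273 -0.0009  0.0029] p [0.61905 0.19426 0.06757] zx [ 6.e-05 -5.e-05] sd [4.265e-01 3.542e-01 4.530e-01 2.970e-02 3.760e-02 3.320e-02 1.000e-04
 0.000e+00 0.000e+00]
t 13.0 p [0.6191 0.1942 0.0675] yaw -1.29 zax [ 0.e+00 -1.e-04 -1.e+00] F [ 0.11 -0.36 -4.63] T [ 0.038  0.036 -0.021] w 19.5 30.0
```

Request:
drive_tool --rows '[[[0, 0, 0], [0.006, 0, 0], 10], [[0, 0, 0], [0.012, 0, 0], 10], [[0, 0, 0], [0.017, 0, 0], 10], [[0, 0, 0], [0.02, 0, 0], 10], [[0, 0, 0], [0.022, 0, 0], 10], [[0, 0, 0], [0.022, 0, 0], 10]]'

```text
time_s: 13.6
tcp_pos: [0.628, 0.194, 0.0675]
orientation: [3.141, -0.036, 0.0]
contact_force: [0.1, -0.2, -4.3]
gripper_width: 0.0196
gripper_force: 30.0
```

```bash
python3 - <<'E'
from h import *
avg(4)
E
```

```text
t 13.8 F [ 0.01 -0.25 -4.52] T [-0.0114 -0.001  -0.003 ] p [0.62778 0.19404 0.06748] zx [-0.00015 -0.0001 ] sd [0.194  0.1593 0.3118 0.0312 0.0312 0.0261 0.     0.     0.    ]
```

Request:
drive_tool --rows '[[[0, 0, 0], [0.002, 0, 0], 10], [[0, 0, 0], [0.004, 0, 0], 10], [[0, 0, 0], [0.004, 0, 0], 10]]'

```text
time_s: 14.1
tcp_pos: [0.6287, 0.1941, 0.0673]
orientation: [3.141, -0.035, -0.003]
contact_force: [-1.6, -0.5, -4.0]
gripper_width: 0.02
gripper_force: 30.0
```

```bash
python3 - <<'E'
from h import *
avg(3)
E
```

```text
t 14.25 F [-1.89 -0.33 -3.5 ] T [0.0849 0.5328 0.0106] p [0.62878 0.19406 0.06732] zx [-0.00143 -0.00023] sd [0.3515 0.4566 0.6344 0.0191 0.0395 0.0246 0.     0.     0.    ]
```

Request:
drive_tool --rows '[[[0, 0, 0], [-0.001, 0, 0.001], 10], [[0, 0, 0], [-0.001, 0, 0.003], 10], [[0, 0, 0], [-0.001, 0, 0.005], 10], [[0, 0, 0], [-0.001, 0, 0.005], 10]]'

```text
time_s: 14.65
tcp_pos: [0.6288, 0.194, 0.0653]
orientation: [3.141, -0.035, -0.001]
contact_force: [-2.9, 0.9, -4.1]
gripper_width: 0.0199
gripper_force: 30.0
```

```bash
python3 - <<'E'
from h import *
avg(3)
E
```

```text
t 14.8 F [-2.34  0.17 -4.33] T [0.1223 0.4728 0.0307] p [0.62904 0.19409 0.06535] zx [-5.e-05  3.e-05] sd [5.649e-01 4.613e-01 3.341e-01 4.190e-02 6.200e-02 2.080e-02 1.000e-04
 1.000e-04 0.000e+00]
```

Request:
drive_tool --rows '[[[0, 0, 0], [-0.001, 0, 0.001], 10], [[0, 0, 0], [-0.001, 0, 0.002], 10], [[0, 0, 0], [-0.001, 0, 0.003], 10], [[0, 0, 0], [-0.001, 0, 0.003], 10]]'

```text
time_s: 15.2
tcp_pos: [0.6291, 0.1939, 0.0644]
orientation: [3.141, -0.036, 0.001]
contact_force: [-0.3, 0.1, -4.4]
gripper_width: 0.0194
gripper_force: 30.0
```

```bash
python3 - <<'E'
from h import *
avg(3)
E
```

```text
t 15.35 F [-0.76 -0.22 -4.27] T [ 0.0327  0.1243 -0.0102] p [0.62909 0.19393 0.06438] zx [ 8.7e-04 -5.0e-05] sd [0.3591 0.1889 0.0715 0.0364 0.0512 0.0065 0.     0.     0.    ]
```

Request:
drive_tool --rows '[[[0, 0, 0], [0, 0, 0.001], 10], [[0, 0, 0], [0, 0, 0.002], 10], [[0, 0, 0], [0, 0, 0.002], 10]]'

```text
time_s: 15.65
tcp_pos: [0.6291, 0.194, 0.0639]
orientation: [-3.141, 0.036, -0.001]
contact_force: [-0.5, -0.3, -0.6]
gripper_width: 0.0197
gripper_force: 30.0
```

```bash
python3 - <<'E'
from h import *
avg(3)
E
```

```text
t 15.8 F [-0.19 -0.36 -0.61] T [-0.0481  0.1344  0.0027] p [0.62908 0.19398 0.06386] zx [9.3e-04 3.0e-05] sd [0.4863 0.3868 0.5744 0.0256 0.0133 0.0281 0.     0.     0.    ]
```

Request:
drive_tool --rows '[[[0, 0, 0], [0, 0, 0.001], 10], [[0, 0, 0], [0, 0, 0.001], 10]]'

```text
time_s: 16.0
tcp_pos: [0.6291, 0.194, 0.0636]
orientation: [-3.141, 0.035, -0.002]
contact_force: [-0.8, -0.1, 3.7]
gripper_width: 0.02
gripper_force: 30.0
```

```bash
python3 - <<'E'
from h import *
A=[];B=[];Q=[]
for _ in range(16):
    r.grab_frame("wrist");s=r.state();A.append(np.r_[s["contact_force"],s["wrist_torque"]]);B.append(s["joint_torque"]);Q.append(s["joint_positions"])
A=np.array(A);B=np.array(B)
print(s["time_s"],A.mean(0).round(3),A.std(0).round(3));print(B.mean(0).round(4),B.std(0).round(4));print(np.mean(Q,0).round(5),np.std(Q,0));st()
# fit: corr between Fx and Ty noise?
print(np.corrcoef(A.T)[[0,1],[4,3]])
E
```

```text
16.8 [-0.8   -0.826  4.816 -0.174  0.209  0.009] [0.522 0.485 0.763 0.03  0.021 0.032]
[-2.96600e-01 -5.68326e+01  1.18140e+00 -1.07824e+01 -8.05000e-02
 -4.59500e-01 -9.80000e-03] [3.950e-02 4.904e-01 5.610e-02 1.410e-01 1.260e-02 3.900e-03 3.000e-04]
[-0.36709  0.97459 -0.00414  1.58248  0.00671  0.58361 -1.96841] [2.18744758e-05 5.79523156e-05 2.50604937e-05 1.76165184e-05
 2.01703081e-05 5.14494705e-05 1.63202447e-05]
t 16.8 p [0.6291 0.194  0.0635] yaw -1.29 zax [ 1.e-03  1.e-04 -1.e+00] F [-0.27 -0.61  5.13] T [-0.224  0.233 -0.035] w 19.7 30.0
[-0.09434261 -0.07044576]
```

Request:
drive_tool --rows '[[[0, 0, 0], [0, 0, 0.0007], 10], [[0, 0, 0], [0, 0, 0.0014], 10], [[0, 0, 0], [0, 0, 0.0014], 10]]'

```text
time_s: 17.1
tcp_pos: [0.6291, 0.194, 0.0634]
orientation: [-3.141, 0.035, -0.002]
contact_force: [-2.3, -1.1, 7.6]
gripper_width: 0.02
gripper_force: 30.0
```

```bash
cat >> h.py <<'E'
def cop(n,h=.28):
    b=np.load("base0.npy");A=[]
    for i in range(n):
        r.grab_frame("wrist");s=r.state();A.append(np.r_[s["contact_force"],s["wrist_torque"],s["tcp_pos"],R.from_rotvec(s["orientation"]).as_matrix()[:2,2]])
    A=np.array(A);m=A.mean(0);F=m[:3]-np.array([0,.1,-4.3]);T=m[3:6]-np.array([.01,0,0])
    print("t",round(s["time_s"],2),"F",F.round(3),"T",T.round(4),"p",m[6:9].round(5),"zx",m[9:].round(5),"Fz trend",A[:n//2,2].mean().round(2),A[n//2:,2].mean().round(2))
    print("rx mm",((-h*F[0]-T[1])/F[2]*1e3).round(2),"ry mm",((T[0]-h*F[1])/F[2]*1e3).round(2),"+-",(.5/np.sqrt(n)*h/F[2]*1e3).round(2))
E
python3 - <<'E'
from h import *
cop(24)
E
```

```text
t 18.3 F [-1.36  -1.148 12.261] T [-0.2412  0.3868  0.0152] p [0.62914 0.19403 0.06339] zx [0.00107 0.00012] Fz trend 8.02 7.9
rx mm -0.49 ry mm 6.55 +- 2.33
```

Request:
drive_tool --rows '[[[0, 0, 0], [-0.0007, 0.0005, 0.0005], 10], [[0, 0, 0], [-0.0013, 0.001, 0.001], 10], [[0, 0, 0], [-0.0013, 0.001, 0.001], 10], [[0, 0, 0], [-0.0013, 0.001, 0.001], 10]]'

```text
time_s: 18.7
tcp_pos: [0.6291, 0.194, 0.0634]
orientation: [-3.141, 0.036, -0.003]
contact_force: [-1.5, -0.4, 9.5]
gripper_width: 0.02
gripper_force: 30.0
```

```bash
python3 - <<'E'
from h import *
cop(16,.255)
E
```

```text
t 19.5 F [-1.377 -0.753 13.487] T [-0.162   0.3337  0.0192] p [0.62907 0.19398 0.06334] zx [0.00216 0.00074] Fz trend 9.26 9.11
rx mm 1.29 ry mm 2.22 +- 2.36
```

Request:
drive_tool --rows '[[[0, 0, 0], [0, 0, 0], 10], [[0, 0, 0], [0, 0, 0], 10]]' --squeeze 15

```text
time_s: 19.7
tcp_pos: [0.6291, 0.194, 0.0633]
orientation: [-3.141, 0.035, -0.003]
contact_force: [-1.7, 0.1, 9.0]
gripper_width: 0.0199
gripper_force: 15.0
```

```bash
python3 - <<'E'
from h import *
cop(4,.255)
E
```

```text
t 19.9 F [-1.472 -0.762 13.647] T [-0.1771  0.3136  0.0167] p [0.62907 0.19401 0.06335] zx [0.00218 0.00077] Fz trend 9.12 9.57
rx mm 4.54 ry mm 1.27 +- 4.67
```

Request:
drive_tool --rows '[[[0, 0, 0], [0, 0, 0], 10], [[0, 0, 0], [0, 0, 0], 10]]' --squeeze 10

```text
time_s: 20.1
tcp_pos: [0.6291, 0.194, 0.0633]
orientation: [-3.141, 0.035, -0.003]
contact_force: [-0.7, -1.2, 9.4]
gripper_width: 0.0199
gripper_force: 10.0
```

```bash
python3 - <<'E'
from h import *
cop(4,.255)
E
```

```text
t 20.3 F [-1.562 -0.904 13.632] T [-0.1892  0.3231  0.0178] p [0.62907 0.194   0.06333] zx [0.00218 0.00075] Fz trend 8.96 9.71
rx mm 5.52 ry mm 3.04 +- 4.68
```

Request:
drive_tool --rows '[[[0, 0, 0], [0, 0, 0], 10], [[0, 0, 0], [0, 0, 0], 10]]' --squeeze 7

```text
time_s: 20.5
tcp_pos: [0.6291, 0.1941, 0.0633]
orientation: [-3.141, 0.035, -0.003]
contact_force: [-1.4, -0.1, 8.6]
gripper_width: 0.0198
gripper_force: 7.0
```

```bash
python3 - <<'E'
from h import *
cop(3,.255)
E
```

```text
t 20.65 F [-1.046 -0.387 13.36 ] T [-0.1293  0.3529 -0.0116] p [0.62908 0.19408 0.0633 ] zx [0.00221 0.00086] Fz trend 8.41 9.38
rx mm -6.46 ry mm -2.29 +- 5.51
```

Request:
drive_tool --rows '[[[0, 0, 0], [0, 0, 0], 10], [[0, 0, 0], [0, 0, 0], 10]]' --squeeze 5

```text
time_s: 20.85
tcp_pos: [0.6292, 0.1941, 0.0632]
orientation: [-3.14, 0.035, -0.004]
contact_force: [0.0, 0.2, 7.2]
gripper_width: 0.02
gripper_force: 5.0
```

```bash
python3 - <<'E'
from h import *
cop(4,.255)
E
```

```text
t 21.05 F [-0.803 -0.5   12.319] T [-0.0829  0.188  -0.0054] p [0.62919 0.1941  0.06319] zx [0.00243 0.00093] Fz trend 7.9 8.14
rx mm 1.35 ry mm 3.63 +- 5.17
```

Request:
drive_tool --rows '[[[0, 0, 0], [0, 0, 0.0005], 10], [[0, 0, 0], [0, 0, 0.001], 10], [[0, 0, 0], [0, 0, 0.0015], 10], [[0, 0, 0], [0, 0, 0.0015], 10]]' --squeeze 7.7

```text
time_s: 21.45
tcp_pos: [0.6293, 0.1941, 0.063]
orientation: [-3.14, 0.035, -0.004]
contact_force: [-1.4, 0.5, 11.2]
gripper_width: 0.02
gripper_force: 7.7
```

```bash
python3 - <<'E'
from h import *
cop(5,.255)
E
```

```text
t 21.7 F [-1.374 -1.019 14.831] T [-0.1527  0.3453 -0.0142] p [0.62932 0.19409 0.06303] zx [0.00274 0.00099] Fz trend 10.79 10.36
rx mm 0.35 ry mm 7.22 +- 3.84
```

Request:
drive_tool --rows '[[[0, 0, 0], [-0.0008, 0.0007, 0], 10], [[0, 0, 0], [-0.0016, 0.0014, 0], 10], [[0, 0, 0], [-0.0025, 0.002, 0], 10], [[0, 0, 0], [-0.0025, 0.002, 0], 10]]'

```text
time_s: 22.1
tcp_pos: [0.6291, 0.194, 0.0631]
orientation: [-3.139, 0.035, -0.007]
contact_force: [0.6, 0.8, 9.1]
gripper_width: 0.0202
gripper_force: 7.7
```

```bash
python3 - <<'E'
from h import *
cop(5,.255)
E
```

```text
t 22.35 F [-0.217  0.275 13.75 ] T [ 0.0619 -0.0475 -0.0088] p [0.62913 0.19398 0.0631 ] zx [0.00463 0.00214] Fz trend 9.14 9.65
rx mm 7.48 ry mm -0.6 +- 4.15
```

Request:
drive_tool --rows '[[[-0.0002, -0.0005, 0], [0.0001, -0.0002, 0], 10], [[-0.0004, -0.001, 0], [0.0002, -0.0004, 0], 10], [[-0.0007, -0.0015, 0], [0.0003, -0.0006, 0.0003], 10], [[-0.0007, -0.0015, 0], [0.0003, -0.0006, 0.0003], 10]]'

```text
time_s: 22.75
tcp_pos: [0.6293, 0.1941, 0.0631]
orientation: [3.141, -0.035, -0.0]
contact_force: [-0.1, 0.7, 9.3]
gripper_width: 0.02
gripper_force: 7.7
```

```bash
python3 - <<'E'
from h import *
cop(6,.255)
E
```

```text
t 23.05 F [ 0.149  0.027 13.814] T [ 0.0153 -0.0072 -0.0125] p [0.62934 0.19408 0.06309] zx [ 2.0e-05 -1.1e-04] Fz trend 9.38 9.65
rx mm -2.22 ry mm 0.61 +- 3.77
```

Request:
drive_tool --rows '[[[-0.0001, -0.0002, 0], [-0.0004, 0.0003, 0.0006], 10], [[-0.0002, -0.0004, 0], [-0.0008, 0.0006, 0.0012], 10], [[-0.0002, -0.0004, 0], [-0.0008, 0.0006, 0.0012], 10]]' --squeeze 8.5

```text
time_s: 23.35
tcp_pos: [0.6294, 0.1941, 0.063]
orientation: [3.141, -0.035, -0.001]
contact_force: [0.3, -0.6, 11.6]
gripper_width: 0.0202
gripper_force: 8.5
```

```bash
python3 - <<'E'
from h import *
cop(8,.255)
E
```

```text
t 23.75 F [-0.214 -0.13  15.815] T [0.0465 0.0071 0.0004] p [0.62935 0.19409 0.06301] zx [-0.00043 -0.00026] Fz trend 11.3 11.73
rx mm 3.01 ry mm 5.04 +- 2.85
```

Request:
drive_tool --rows '[[[0.0001, 0.0001, 0], [0, -0.0003, 0.0002], 10], [[0.0001, 0.0001, 0], [0, -0.0004, 0.0004], 10], [[0.0001, 0.0001, 0], [0, -0.0004, 0.0004], 10]]' --squeeze 8.5

```text
time_s: 24.05
tcp_pos: [0.6294, 0.1941, 0.063]
orientation: [3.141, -0.035, -0.0]
contact_force: [-0.8, -0.6, 12.5]
gripper_width: 0.0202
gripper_force: 8.5
```

```bash
python3 - <<'E'
from h import *
cop(22,.255)
E
```

```text
t 25.15 F [-0.193 -0.124 16.86 ] T [-0.0109  0.0516 -0.0035] p [0.62936 0.1941  0.06298] zx [-0.00011 -0.00015] Fz trend 12.59 12.53
rx mm -0.15 ry mm 1.23 +- 1.61
```

Request:
drive_tool --rows '[[[0, 0, 0], [-0.0003, 0, 0.0001], 10], [[0, 0, 0], [-0.0003, 0, 0.0001], 10]]'

```text
time_s: 25.35
tcp_pos: [0.6293, 0.1941, 0.063]
orientation: [3.141, -0.035, 0.0]
contact_force: [-1.0, 0.3, 12.8]
gripper_width: 0.0196
gripper_force: 8.5
```

```bash
python3 - <<'E'
from h import *
cop(22,.255)
E
```

```text
t 26.45 F [-0.093 -0.084 16.73 ] T [-0.0218  0.0363 -0.0176] p [0.62934 0.1941  0.06297] zx [ 9.0e-05 -1.2e-04] Fz trend 12.37 12.49
rx mm -0.75 ry mm -0.03 +- 1.62
```

Request:
drive_tool --rows '[[[0, 0, 0], [0.0008, 0, 0], 10], [[0, 0, 0], [0.0008, 0, 0], 10], [[0, 0, 0], [0.0008, 0, 0], 10], [[0, 0, 0], [0.0008, 0, 0], 10], [[0, 0, 0], [0.0008, 0, 0], 10], [[0, 0, 0], [0.0008, 0, 0], 10], [[0, 0, 0], [0.0008, 0, 0], 10], [[0, 0, 0], [0.0008, 0, 0], 10], [[0, 0, 0], [0.0008, 0, 0], 10], [[0, 0, 0], [0.0008, 0, 0], 10], [[0, 0, 0], [0.0008, 0, 0], 10], [[0, 0, 0], [0.0008, 0, 0], 10], [[0, 0, 0], [0.0008, 0, 0], 10]]'

```text
time_s: 27.75
tcp_pos: [0.6294, 0.1941, 0.063]
orientation: [3.141, -0.035, -0.001]
contact_force: [0.3, -0.2, 12.9]
gripper_width: 0.0198
gripper_force: 8.5
```

```bash
python3 - <<'E'
from h import *
cop(6,.255)
E
```

```text
t 28.05 F [-0.316 -0.08  17.083] T [-0.018   0.1435 -0.0168] p [0.62941 0.19409 0.06296] zx [-0.00042 -0.0002 ] Fz trend 12.9 12.66
rx mm -3.68 ry mm 0.14 +- 3.05
```

Request:
drive_tool --rows '[[[0, 0, 0], [0, 0, 0], 10], [[0.0002, 0.0004, 0], [0.0008, -0.0006, -0.0014], 10], [[0.0004, 0.0009, 0], [0.0017, -0.0012, -0.0028], 10], [[0.0006, 0.0013, 0], [0.0026, -0.0019, -0.0042], 10], [[0.0008, 0.0018, 0], [0.0034, -0.0026, -0.0056], 10], [[0.0008, 0.0018, 0], [0.0034, -0.0026, -0.008], 10], [[0.0008, 0.0018, 0], [0.0034, -0.0026, -0.014], 10], [[0.0008, 0.0018, 0], [0.0034, -0.0026, -0.024], 10], [[0.0008, 0.0018, 0], [0.0034, -0.0026, -0.05], 10], [[0.0008, 0.0018, 0], [0.0034, -0.0026, -0.1], 10], [[0.0008, 0.0018, 0], [0.0034, -0.0026, -0.18], 10], [[0.0008, 0.0018, 0], [0.0034, -0.0026, -0.2], 10], [[0.0008, 0.0018, 0], [0.0034, -0.0026, -0.2], 10]]' --squeeze 25

```text
time_s: 29.35
tcp_pos: [0.6299, 0.1946, 0.1423]
orientation: [-3.14, 0.035, -0.005]
contact_force: [0.3, -0.1, -4.3]
gripper_width: 0.0199
gripper_force: 25.0
```

```bash
python3 - <<'E'
from h import *
st();plan(((.4655,.396,.143),-0.4))
im=r.grab_frame("top");np.save("t2.npy",im);save("t2.png",cv2.resize(im[145:295,235:435],None,fx=4,fy=4,interpolation=cv2.INTER_CUBIC))
E
```

```text
t 29.35 p [0.6299 0.1946 0.1423] yaw -1.29 zax [ 0.0032  0.0011 -1.    ] F [ 0.27 -0.1  -4.34] T [ 0.03   0.036 -0.016] w 19.9 25.0
[ [-0.0004, -0.001, -0.0049] , [-0.4223, -0.4942, -0.0024] ]
```

View pics/t2.png

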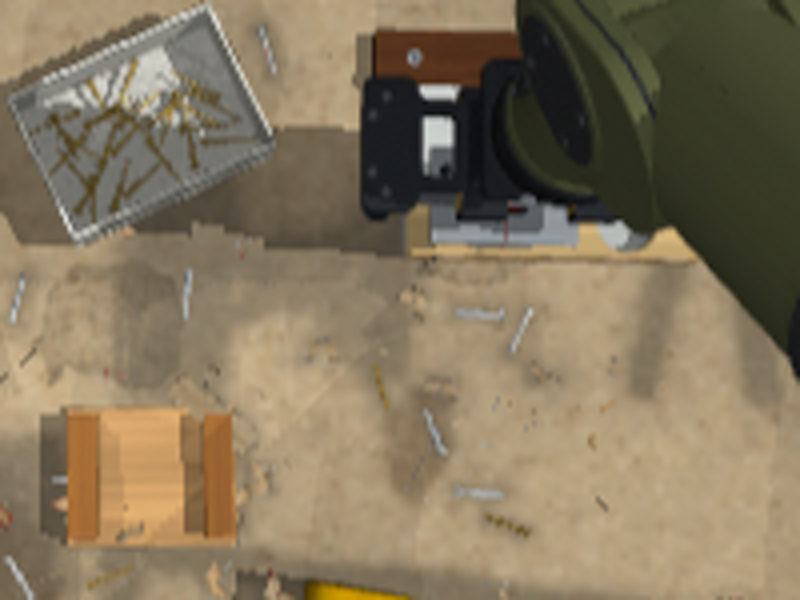

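The rest is now clear, with rails at columns 67–100 and 203–236, rows 409–546. I measure its centre and plan the return; the punch should go in square.

```bash
python3 - <<'E'
from h import *
p=r.camera_params("top")
def g(cx,cy,z=.026): return at(p,235+(cx+.5)/4-.5,145+(cy+.5)/4-.5,z)[:2]
Q=np.array([g(67,411),g(233,412),g(236,545),g(67,546)]);print(Q.round(4),Q.mean(0).round(4),np.linalg.norm(Q[0]-Q[1]),np.linalg.norm(Q[0]-Q[3]))
for a,b in((0,1),(3,2)): print(np.degrees(np.arctan2(*(Q[a]-Q[b])[::-1]))-90)
for a,b in((3,0),(2,1)): print(np.degrees(np.arctan2(*(Q[b]-Q[a])[::-1])))
I=np.array([g(100,480),g(203,480)]);print("inner",I,I.mean(0))
st();plan(((.4665,.3965,.143),-0.3))
E
```

```text
[[0.5069 0.4473]
 [0.5058 0.3472]
 [0.4261 0.3461]
 [0.4259 0.4474]] [0.4662 0.397 ] 0.10011681175275255 0.08094874108421893
-0.629945482119922
0.05851327695536668
-0.06215185783015018
0.8189138277680506
inner [[0.4653089  0.42753059]
 [0.4650045  0.36559548]] [0.4651567  0.39656303]
t 29.4 p [0.6288 0.1942 0.1408] yaw -1.28 zax [ 1.e-04  1.e-04 -1.e+00] F [ 0.2  -0.26 -4.89] T [0.015 0.018 0.018] w 19.6 25.0
[ [-0.0, -0.0, -0.0055] , [-0.4169, -0.4964, -0.0056] ]
```

```bash
python3 - <<'E'
from h import *
plan(((.466,.3965,.14),0))
E
```

```text
[ [-0.0, -0.0, -0.0071] , [-0.4181, -0.4964, 0.0019] ]
```

Request:
drive_tool --rows '[[[0, 0, -0.007], [-0.418, -0.496, 0], 10], [[0, 0, -0.007], [-0.418, -0.496, 0], 10], [[0, 0, -0.007], [-0.418, -0.496, 0], 10], [[0, 0, -0.007], [-0.418, -0.496, 0], 10], [[0, 0, -0.007], [-0.418, -0.496, 0], 10], [[0, 0, -0.007], [-0.418, -0.496, 0], 10], [[0, 0, -0.007], [-0.418, -0.496, 0], 10], [[0, 0, -0.007], [-0.418, -0.496, 0], 10], [[0, 0, -0.007], [-0.418, -0.496, 0], 10], [[0, 0, -0.007], [-0.418, -0.496, 0], 10]]'

```text
time_s: 30.4
tcp_pos: [0.4677, 0.3942, 0.1404]
orientation: [3.14, -0.006, 0.001]
contact_force: [-0.5, 0.0, -3.8]
gripper_width: 0.0197
gripper_force: 25.0
```

```bash
python3 - <<'E'
from h import *
st();plan(((.466,.3965,.067),0),((.466,.3965,.063),0))
E
```

```text
t 30.4 p [0.4677 0.3942 0.1404] yaw -0.22 zax [ 5.0e-04 -1.4e-03 -1.0e+00] F [-0.46  0.01 -3.83] T [-0.049 -0.037 -0.029] w 19.7 25.0
[ [0.0005, -0.0001, -0.0012] , [-0.0045, -0.0059, 0.1836] ]
[ [0.0005, -0.0001, -0.0012] , [-0.0045, -0.0059, 0.1936] ]
```

Request:
drive_tool --rows '[[[0, 0, 0], [0, 0, 0.06], 10], [[0, 0, 0], [0, 0, 0.11], 10], [[0, 0, 0], [0, 0, 0.15], 10], [[0, 0, 0], [0, 0, 0.175], 10], [[0, 0, 0], [0, 0, 0.184], 10], [[0, 0, 0], [0, 0, 0.184], 10], [[0, 0, 0], [0, 0, 0.184], 10]]'

```text
time_s: 31.1
tcp_pos: [0.4668, 0.3967, 0.0678]
orientation: [-3.141, 0.001, -0.002]
contact_force: [-0.3, 0.2, -5.3]
gripper_width: 0.0199
gripper_force: 25.0
```

```bash
python3 - <<'E'
from h import *
st();avg(3)
E
```

```text
t 31.1 p [0.4668 0.3967 0.0678] yaw -0.04 zax [ 1.1e-03  9.0e-04 -1.0e+00] F [-0.29  0.22 -5.34] T [ 0.044  0.002 -0.038] w 19.9 25.0
t 31.25 F [ 0.31 -0.11 -3.7 ] T [ 0.0271 -0.0123  0.0042] p [0.46676 0.39674 0.06793] zx [0.00123 0.00098] sd [1.522e-01 1.303e-01 5.490e-02 1.720e-02 2.860e-02 2.910e-02 1.000e-04
 0.000e+00 0.000e+00]
```

Position is good. I lower the last ~5 mm and feel for the rest.

Request:
drive_tool --rows '[[[0, 0, 0], [0, 0, 0.004], 10], [[0, 0, 0], [0, 0, 0.008], 10], [[0, 0, 0], [0, 0, 0.011], 10], [[0, 0, 0], [0, 0, 0.012], 10], [[0, 0, 0], [0, 0, 0.012], 10]]'

```text
time_s: 31.75
tcp_pos: [0.4663, 0.3964, 0.0638]
orientation: [-3.141, 0.001, -0.001]
contact_force: [-2.2, -1.9, 7.9]
gripper_width: 0.0199
gripper_force: 25.0
```

```bash
python3 - <<'E'
from h import *
avg(3)
E
```

```text
t 31.9 F [-2.61 -1.95  7.23] T [-0.2821  0.4691 -0.0201] p [0.46631 0.39639 0.06377] zx [0.00035 0.00036] sd [0.2447 0.1218 0.6312 0.0143 0.0129 0.0218 0.     0.     0.    ]
```

Request:
drive_tool --rows '[[[0, 0, 0], [0, 0, -0.0015], 10], [[0, 0, 0], [0, 0, -0.002], 10], [[0, 0, 0], [0, 0, -0.002], 24], [[0, 0, 0], [0, 0, -0.002], 32], [[0, 0, 0], [0, 0, -0.002], 42], [[0, 0, 0], [0, 0, -0.002], 50], [[0, 0, 0], [0, 0, -0.002], 50], [[0, 0, 0], [0, 0, -0.05], 50], [[0, 0, 0], [0, 0, -0.13], 50], [[0, 0, 0], [0, 0, -0.25], 50], [[0, 0, 0], [0, 0, -0.36], 50], [[0, 0, 0], [0, 0, -0.36], 50], [[0, 0, 0], [0, 0, -0.36], 50]]'

```text
time_s: 33.2
tcp_pos: [0.4666, 0.3966, 0.2073]
orientation: [-3.14, 0.001, -0.003]
contact_force: [1.0, -0.1, -1.1]
gripper_width: 0.0502
gripper_force: 0.0
```

Request:
drive_tool --rows '[[[0, 0, 0], [0, 0.4, -0.1], 50], [[0, 0, 0], [0, 0.8, -0.1], 50], [[0, 0, 0], [0, 0.9, -0.1], 50], [[0, 0, 0], [0, 0.9, -0.1], 50], [[0, 0, 0], [0, 0.9, -0.1], 50], [[0, 0, 0], [0, 0.9, -0.1], 50], [[0, 0, 0], [0, 0.9, -0.1], 50], [[0, 0, 0], [0, 0.9, -0.1], 50], [[0, 0, 0], [0, 0.9, -0.1], 50], [[0, 0, 0], [0, 0.9, -0.1], 50], [[0, 0, 0], [0, 0.9, -0.1], 50]]'

```text
time_s: 34.3
tcp_pos: [0.4659, 0.0388, 0.2457]
orientation: [-3.141, -0.006, 0.002]
contact_force: [-0.4, -0.3, 0.4]
gripper_width: 0.0501
gripper_force: 0.0
```

```bash
python3 - <<'E'
from h import *
st();im=r.grab_frame("top");np.save("t3.npy",im);save("t3.png",cv2.resize(im[145:295,235:435],None,fx=4,fy=4,interpolation=cv2.INTER_CUBIC))
E
```

```text
t 34.3 p [0.4659 0.0388 0.2457] yaw 0.2 zax [-0.001   0.0011 -1.    ] F [-0.4  -0.28  0.42] T [ 0.059 -0.033 -0.032] w 50.1 0.0
```

View pics/t3.png

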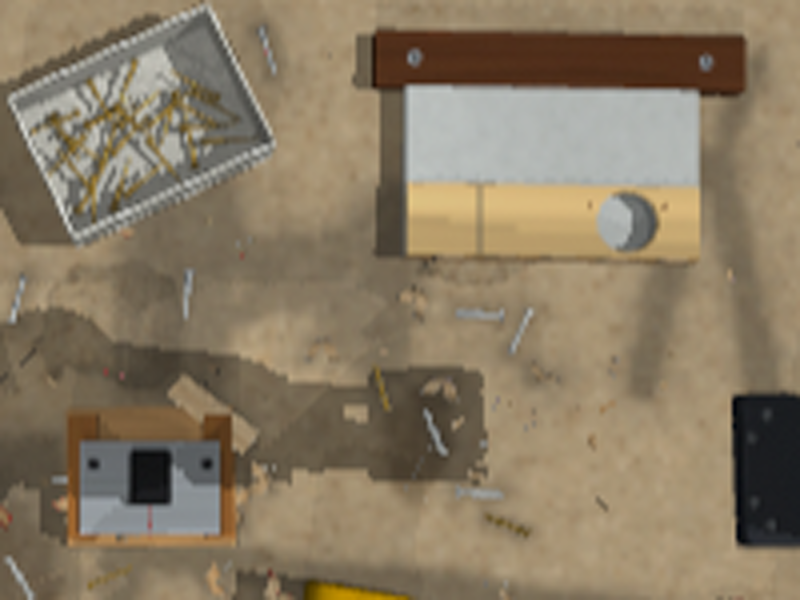

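The door lies flat on the batten (seam at row ~88) and the punch stands square on its rest at (150,487). Nothing else has moved, so I hand in.

```bash
python3 -c "
from workcell import r
print(r.finish_job())"
```

```text
the job is handed in; nothing more can be done
None
```

I handed the job in at about 34 s: the door is flat against the batten, the hinge mark was pressed squarely at about 16.8 N for over a second, and the punch is back on its rest. The force readings say all three points were loaded evenly, but I did not check the prick marks themselves in a picture.

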